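Count the parcel and hold it in the strapping jig

TASK

Book the parcel in on the blue tally counter by swinging its red-tipped lever all the way to its stop and letting it spring back home. Then push the parcel along the bed of the strapping jig, flat and square between the guides, against the sprung steel pressure plate until the black pointer stands in the green band, never into the red, and keep pressing steadily for a couple of seconds so that a colleague can strap it; the program finishes while still pressing the parcel there, without letting go. Leave the tape roll, the hand stamp and the brass weight where they are.

Things in the scene. Friction and masses are not known exactly. Their poses are not given: they have to be found in the camera images.
- parcel: small brown kraft parcel with string and a white label, a box 85 (its x) x 110 (its y) x 55 mm high, 0.25 to 0.5 kg, lying loose on the jig's bed in front of the guides, a little skewed, its +x side towards the pressure plate. Origin: centre of its underside. Too wide to grip: push it on its -x side.
- jig: strapping jig fixed to the worktop: plywood bed, top 12 mm above the worktop, x -0.150 to +0.120, y +-0.090 in its frame. Origin on the underside, on the centre line; the parcel is pushed along its +x. Two aluminium guides, 24 mm high above the bed, inner faces at y = +-0.066, straight from x = +0.010 to the far end, mouths flared outwards from +0.010 to -0.027. Pressure plate at the far end.
- press_plate (a joint): travel of the sprung pressure plate (112 mm wide, 15 to 59 mm above the worktop), m: 0 at rest, growing along the jig's +x, end stop 0.024. Spring 3.6 N at 0 plus 0.9 N per mm (12.6 N at 10 mm); the parcel's friction on the bed adds 1 to 4 N. Its black pointer runs over a strip on the right-hand (-y) guide: green at 5 to 15 mm of travel, red from 20 mm, else white.
- plate_face (a point): centre of the front face of the pressure plate (the face the parcel meets), 37 mm above the worktop; at rest at x = +0.070, y = 0 in the jig's frame. Axes as the jig's.
- counter: blue tally counter, 80 x 62 mm, top 40 mm above the worktop, on a dark base plate 105 x 75 mm fixed to the worktop; four white number drums show on its -x side. Origin: centre of the underside of the base plate.
- lever_axis (a point): point on the upright axis of the counter's lever, at x = +0.006, y = 0 in the counter's frame, 43 mm above the worktop. Axes as the counter's.
- lever_tip (a point): top of the red upright finger peg (12 mm diameter) at the end of the counter's steel lever; the peg stands 60 mm from the lever's axis and reaches from 50 mm (top of the lever) to 79 mm above the worktop, the point at its very top.
- advance_lever (a joint): angle of the counter's lever, rad: 0 at home, where it is held by its spring; it swings anticlockwise seen from above to a stop at 1.0 and springs back by itself when let go. From the axis, the peg points to (-cos(0.5 + q), -sin(0.5 + q)) in the counter's x, y at angle q. The peg needs 1.5 N to start and 4 N at the stop.
- tape_roll: bystander: roll of buff tape, 96 mm across, 48 mm high, flat on the worktop. Origin: centre of its underside.
- date_stamp: bystander: hand stamp with black handle and brass head, 35 mm across, 106 mm high, upright. Origin: centre of its underside.
- brass_weight: bystander: brass scale weight, 38 mm across, 45 mm high. Origin: centre of its underside.
There are look-alikes about, which are no part of the job. What is shaped like the parcel but turquoise is not meant.

How it is judged:
On the way, in this order (a step that is already met when the one before it is completed fails the run):
1. the counter's lever is swung to its stop (0.92 rad or more) before the pressure plate is pressed (value of joint advance_lever above 0.92 rad and value of joint press_plate below 0.002 m), for 0.1 s.
2. the lever has sprung back home (under 0.08 rad) (value of joint advance_lever below 0.08 rad), for 0.1 s.
3. the parcel is pressed against the plate with the pointer in the green band for 1 s on end (value of joint press_plate between 0.005 and 0.015 m and contact force between parcel and press_plate above 5 N), for 1 s.
At the end, for the whole second after the job is handed in: Still held: plate pressed in 5 to 15 mm (green band) by the parcel alone (5 to 20 N); parcel at rest, flat on the bed (5 mm, 0.06 rad), square to the plate (0.07 rad), within 12 mm of the centre line; counter lever home (under 0.08 rad) (all of step 3 and contact force between parcel and press_plate below 20 N and linear speed of parcel below 0.01 m/s and angle between parcel's own z axis and vertical below 0.06 rad and angle between the x axis of parcel and the x axis of jig, either way round below 0.07 rad and y of parcel in the frame of jig between -0.012 and 0.012 m and z of parcel in the frame of jig below 0.017 m and contact force between each of the arm, the fingers and press_plate below 0.5 N and value of joint advance_lever below 0.08 rad); the arm keeps its last pose, push and grip.
It fails at once if the pressure plate is pushed 20 mm or more, into the red (value of joint press_plate above 0.02 m).
It fails at once if a bystander (tape roll, hand stamp, brass weight) is moved by more than 20 mm (distance of any of tape_roll, date_stamp, brass_weight from where it was at the start of the episode above 0.02 m).
It also fails if it takes over 69 s, if anything falls off the work surface, if the arm or the gripper's body presses on something with over 40 N, if the wrist force passes 120 N, or if a joint passes its speed limit or range.

ROBOT

A 6-joint arm with a two-finger parallel gripper is mounted at the origin on the work surface; the furniture and walls round the work are solid. World frame = base frame: x ahead of the robot, y to its left, z up, the work surface at z = 0. Lengths are in m, angles in rad, forces in N, time in s.
With the tool pointing down it reaches from about 0.375 to 0.825 m from the base axis. Payload 5.5 kg.
Tool frame: the origin (TCP) lies at the very end of the fingers, on their centre line; the grasp point (between the pads) lies robot.pinch_z behind it (robot.pinch_z is the distance from the TCP to the grasp point, in m); z points along the fingers, y is the line along which they close (so a half turn about z gives the same grasp; the last joint's range is limited). The gripper opens to 85 mm and grips with 20 to 120 N. Pads are 22 mm wide; open, the fingers measure 114 mm over their backs; the gripper's body (76 mm by 85 mm) begins 54 mm behind the grasp point. The pads swing forward as they close: fully open they stand 13 mm farther back than shut.
Start: joints at [1.338, 0.314, -0.047, 1.21, 0, 1.571], TCP at [0.138, 0.584, 0.231] pointing down, gripper open.
Joint ranges: [-2.67, 2.67], [-0.69, 1.73], [-1.03, 1.25], [-2.08, 2.16], [-1.42, 1.45], [-3.14, 3.14]. Speed limits (rad/s): [2.39, 2.39, 3.01, 3.14, 3.14, 3.14].

INTERFACE

Orientations are given as a 3x3 rotation matrix whose columns are the frame's x, y, z axes.
In Python, from station import robot gives the robot as it stands.
- The arm moves only by the tool jog_arm, never from a script. Its arguments are lists of equal length, an entry for each row: "linear": the shift along the world's x, y, z in mm, a list of three; "yaw": the turn about the world's z in degrees; "fingers": the gripper command: -1 is shut, 1 is fully open, values between are in proportion. A call has exactly 10 rows; each row shifts and turns the commanded pose from where the row before left it; what a row does not reach is not made up. A row lasts 1/10 s, in which the tool goes at most 50 mm and 8.59 degrees, less where a joint would pass 70% of its speed; a pose out of reach is approached as far as the arm can. A call is refused whole if a number of a shift passes 50 or a number of a turn 8.59, either way. A call with a gripper value outside its range is refused whole. The fingers move at their own pace and stop on an object; "grip_force" is the grip in N (left out, the last holds). Time passes only in rows, so rows that do not move let the fingers close, or fill a call up. It gives the time, the measured TCP pose, the force, the opening and the grip force at its end, in the units of the state.
- robot.observe(): the state, without advancing time (a new reading comes with each control period).
- robot.camera(name): name is "side" or "top" or "wrist"; returns the picture (420x560x3 uint8, red, green, blue); there is no depth.
- robot.camera_model(name): a dict with "mtx" (3x3 intrinsics, pixels), "R" (3x3) and "t" (3): a world point X has camera coordinates R X + t; the wrist camera has in their place "mount" (4x4, takes a point from camera to tool coordinates, whose origin is the TCP and whose axes are the flange's). Camera axes: x right, y down, z forward; pixel columns grow to the right and rows downward; lengths in m; the calibration is good to about 2 mm. A picture is of the moment at which its call begins: read the wrist's pose just before it. camera_model takes no time and is no camera call.
- robot.close_job(): hands the job in; it is judged then, once.
The state is a dict: "time": time; "joint_positions": joint angles; "qvel": joint speeds; "tau": joint torques, N m; "position": TCP position; "tcp_rot": TCP orientation; "contact_force": force on the tool from outside, world axes, zero at the start; "wrist_torque": the same for the moment, N m; "width": finger opening in m; "grip_force": force on a finger pad.
Only numpy, scipy, OpenCV 4.12 (cv2) and the standard library are available. Lean on these libraries where they do the work, as an engineer would, in place of code of your own. Each camera call takes 0.05 s, during which the arm holds its last target. There are 200 camera calls.

## Working session

There is one attempt and no reset: what is moved stays moved. The work goes in short steps, Python scripts to look and compute and a tool call to move; the robot and the scene stay as the last step left them, time stands still between calls to the robot, and variables do not carry over. Pictures are saved under pics/ and viewed, at most 10 in all, crops included, and the job is handed in when it is done.

Besides the shell and the picture viewer there is one more tool, called after "Emit:" as a command line: name --pt "numbers of a row" for each row, then --argument value for the rest. jog_arm: Moves the arm, as the interface text tells. Its arguments: {"type":"object","properties":{"linear":{"type":"array","items":{"type":"array","items":{"type":"number"}}},"yaw":{"type":"array","items":{"type":"number"}},"fingers":{"type":"array","items":{"type":"number"}},"grip_force":{"type":"number"}},"required":["linear","yaw","fingers"]}

```bash
mkdir -p pics
python3 - <<'E'
from station import robot
import cv2,numpy as np
for n in ("top","side"):
    cv2.imwrite(f"pics/{n}0.png",robot.camera(n)[:,:,::-1])
    m=robot.camera_model(n);print(n,np.round(m["mtx"],1).tolist(),np.round(m["R"],3).tolist(),np.round(m["t"],3).tolist())
o=robot.observe();print(o["position"],o["tcp_rot"],o["width"],robot.pinch_z)
E
```

```text
top [[473.4, 0.0, 272.5], [0.0, 473.4, 202.8], [0.0, 0.0, 1.0]] [[-0.002, -1.0, 0.002], [-0.995, 0.002, -0.095], [0.095, -0.002, -0.995]] [0.073, 0.498, 1.546]
side [[447.2, 0.0, 279.6], [0.0, 447.2, 212.0], [0.0, 0.0, 1.0]] [[0.864, -0.504, -0.008], [-0.238, -0.394, -0.888], [0.444, 0.769, -0.46]] [-0.393, 0.234, 1.08]
[0.13828902 0.58329613 0.23051183] [[-9.73026578e-01  2.30692742e-01 -3.70502791e-04]
 [ 2.30693039e-01  9.73025363e-01 -1.53750213e-03]
 [ 5.81803135e-06 -1.58150285e-03 -9.99998749e-01]] 0.08546217142428662 0.0187
```

View pics/top0.png

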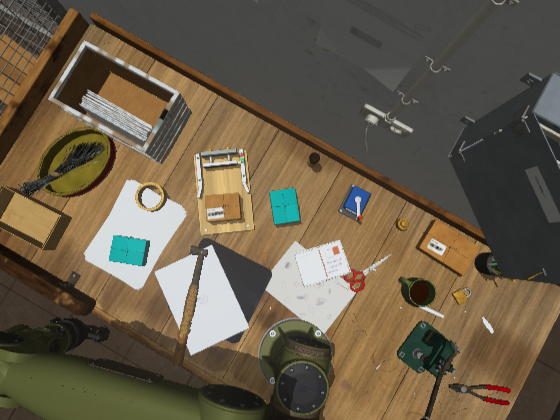

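View pics/side0.png

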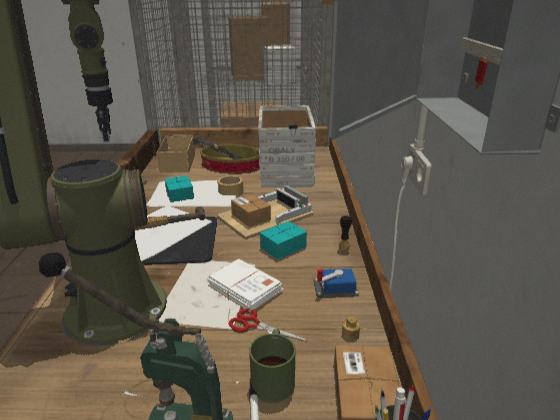

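Top view: jig around (223,190) with the brown parcel on it at (223,208), counter at (355,203), stamp (313,160), weight (403,224), and tape roll (150,196). The turquoise boxes are look-alikes. I'll enlarge the jig and counter next.

Run:
```python
import cv2,numpy as np
a=cv2.imread("pics/top0.png")
z=lambda x0,x1,y0,y1:cv2.resize(a[y0:y1,x0:x1],None,fx=6,fy=6,interpolation=cv2.INTER_CUBIC)
p=z(188,260,142,238);q=z(335,383,175,227)
c=np.zeros((p.shape[0],p.shape[1]+q.shape[1]+10,3),np.uint8);c[:,:p.shape[1]]=p;c[:q.shape[0],p.shape[1]+10:]=q
cv2.imwrite("pics/crop0.png",c);print(c.shape)
```

```text
(576, 730, 3)
```

View pics/crop0.png

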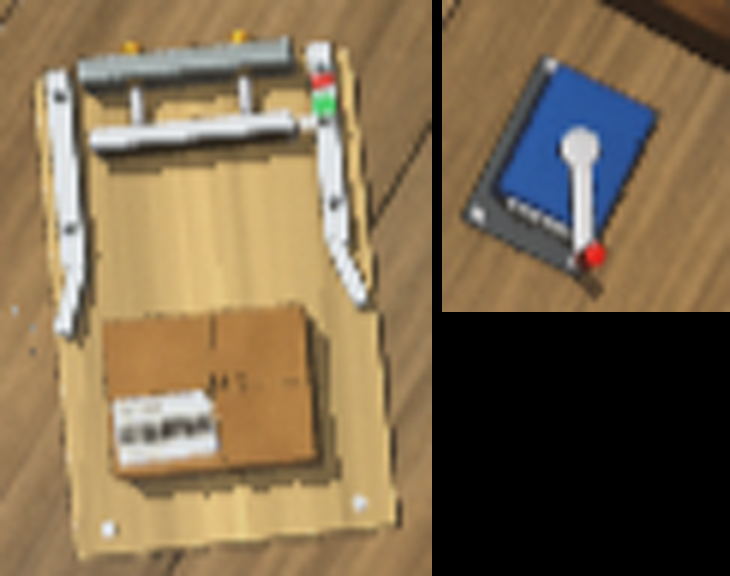

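The crop shows the bed corners at (82,556) and (395,524), the plate front edge along (95,150)–(297,128), the parcel top corners, the lever axis at (580,147) and the peg at (594,255). Next I convert these to world coordinates.

```bash
cat > h.py <<'E'
from station import robot
import cv2,numpy as np
def w(px,z,n="top"):
    m=robot.camera_model(n);R=np.array(m["R"]);t=np.array(m["t"])
    d=R.T@np.linalg.inv(m["mtx"])@np.array([*px,1.]);c=-R.T@t
    return c+d*(z-c[2])/d[2]
def crop(u,v,x0,y0,s=6,uo=0): return (x0+(u-uo+.5)/s-.5,y0+(v+.5)/s-.5)
E
python3 - <<'E'
from h import *
np.set_printoptions(precision=4,suppress=True)
J=lambda u,v,z:w(crop(u,v,188,142),z)
C=lambda u,v,z:w(crop(u,v,335,175,6,442),z)
b=[J(82,556,.012),J(395,524,.012),J(345,45,.012),J(37,78,.012)]
for n,p in zip("NL NR FR FL".split(),b):print(n,p)
print("sizes",[np.linalg.norm(b[i]-b[i-1]) for i in range(4)])
for n,q in dict(par=[(104,322),(303,305),(317,460),(117,478)]).items():
    P=[J(*c,.067) for c in q];print(P,np.mean(P,0),[np.linalg.norm(P[i]-P[i-1]) for i in range(4)])
    d=P[0]-P[3]+P[1]-P[2];print("yaw",np.arctan2(d[1],d[0]))
d=b[2]-b[1]+b[3]-b[0];y=np.arctan2(d[1],d[0]);e=b[0]-b[1]+b[3]-b[2];print("jig yaw",y,np.arctan2(-e[0],e[1]))
print("plate top edge",J(93,150,.059),J(296,128,.059))
ax=C(580,147,.05);tip=C(594,255,.079);print("ax",ax,"tip",tip,tip-ax)
print("base corners",C(550,60,.006),C(466,215,.006), C(580,272,.006))
for n,p in dict(stamp=(314,155),weight=(403,222),tape=(150,196)).items():print(n,w(p,.04))
E
```

```text
NL [0.3948 0.3085 0.012 ]
NR [0.4121 0.1354 0.012 ]
FR [0.6816 0.1639 0.012 ]
FL [0.6631 0.337  0.012 ]
sizes [np.float64(0.2697831242142632), np.float64(0.1739593927469748), np.float64(0.2709805562577262), np.float64(0.17403782853819688)]
[array([0.5189, 0.29  , 0.067 ]), array([0.5278, 0.183 , 0.067 ]), array([0.4442, 0.1751, 0.067 ]), array([0.4348, 0.2821, 0.067 ])] [0.4814 0.2326 0.067 ] [np.float64(0.08439099442482635), np.float64(0.10738965626975705), np.float64(0.08396041132808714), np.float64(0.10740681738184878)]
yaw 0.0937163814590447
jig yaw 0.10552728271038479 0.10287987454613783
plate top edge [0.6139 0.2982 0.059 ] [0.6258 0.1878 0.059 ]
ax [ 0.507  -0.2058  0.05  ] tip [ 0.4463 -0.2068  0.079 ] [-0.0607 -0.001   0.029 ]
base corners [ 0.5607 -0.198   0.006 ] [ 0.4736 -0.1495  0.006 ] [ 0.4415 -0.2125  0.006 ]
stamp [ 0.6552 -0.0661  0.04  ]
weight [ 0.4324 -0.3547  0.04  ]
tape [0.5198 0.4741 0.04  ]
```

Sizes check out: bed 270 x 174, parcel 84 x 107, and lever 60.7 mm. The skew is tiny. First I go to the counter with the fingers shut, the closing axis turned along the peg's chord (120°).

Emit:
jog_arm --pt "35 -23 0" --pt "35 -23 0" --pt "35 -23 0" --pt "35 -23 0" --pt "35 -23 0" --pt "35 -23 0" --pt "35 -23 0" --pt "35 -23 0" --pt "15 -45 0" --pt "15 -45 0" --yaw '[4.3,4.3,4.3,4.3,4.3,4.3,4.3,4.3,4.3,4.3]' --fingers '[-1,-1,-1,-1,-1,-1,-1,-1,-1,-1]' --grip_force 40

```text
time: 1.1
position: [0.4491, 0.3082, 0.2305]
tcp_rot: [[-0.867, -0.498, -0.001], [-0.498, 0.867, -0.001], [0.001, -0.0, -1.0]]
contact_force: [1.0, -0.1, 0.3]
width: 0.0001
grip_force: 0.0
```

Emit:
jog_arm --pt "5 -48 0" --pt "5 -48 0" --pt "5 -48 0" --pt "0 -48 0" --pt "0 -48 0" --pt "0 -48 0" --pt "-10 -48 0" --pt "-10 -48 0" --pt "-10 -48 0" --pt "-5 -40 0" --yaw '[0,0,0,0,0,0,0,0,0,0]' --fingers '[-1,-1,-1,-1,-1,-1,-1,-1,-1,-1]'

```text
time: 2.1
position: [0.4271, -0.1643, 0.2312]
tcp_rot: [[-0.869, -0.494, -0.0], [-0.494, 0.869, -0.0], [0.0, 0.0, -1.0]]
contact_force: [0.6, 0.0, -0.0]
width: 0.0
grip_force: 0.0
```

Emit:
jog_arm --pt "-6 -5 -20" --pt "0 0 -25" --pt "0 0 -25" --pt "0 0 -25" --pt "0 0 -25" --pt "0 0 -25" --pt "0 0 -17" --pt "0 0 -10" --pt "0 0 0" --pt "0 0 0" --yaw '[0,0,0,0,0,0,0,0,0,0]' --fingers '[-1,-1,-1,-1,-1,-1,-1,-1,-1,-1]'

```text
time: 3.1
position: [0.4227, -0.1673, 0.0597]
tcp_rot: [[-0.869, -0.495, 0.0], [-0.495, 0.869, -0.0], [-0.0, -0.0, -1.0]]
contact_force: [0.2, -0.5, 0.2]
width: -0.0001
grip_force: 0.0
```

Run:
```python
from h import *
a=robot.camera("top")[:,:,::-1];b=robot.camera("wrist")[:,:,::-1];s=robot.camera("side")[:,:,::-1]
r=lambda i:cv2.resize(i,(400,300),interpolation=cv2.INTER_AREA)
t=cv2.resize(a[165:240,320:420],(400,300),interpolation=cv2.INTER_CUBIC)
u=cv2.resize(s[225:345,270:430],(400,300),interpolation=cv2.INTER_CUBIC)
cv2.imwrite("pics/c1.png",np.vstack([np.hstack([t,u]),np.hstack([r(b),r(a)])]))
print(robot.observe()["position"])
```

```text
[ 0.42328233 -0.1675263   0.06027337]
```

View pics/c1.png

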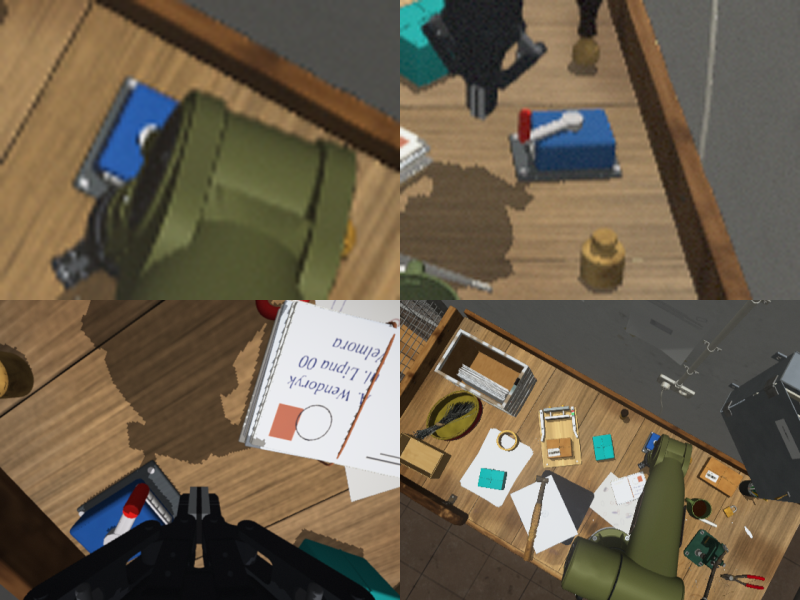

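Shut fingers stand beside the red peg, clear of the counter. Now I push along the chord.

Emit:
jog_arm --pt "1 -8 0" --pt "3.5 -6 0" --pt "3.5 -6 0" --pt "3.5 -6 0" --pt "3.5 -6 0" --pt "3.5 -6 0" --pt "3.5 -6 0" --pt "3.5 -6 0" --pt "3.5 -6 0" --pt "3.5 -6 0" --yaw '[0,0,0,0,0,0,0,0,0,0]' --fingers '[-1,-1,-1,-1,-1,-1,-1,-1,-1,-1]'

```text
time: 4.25
position: [0.4551, -0.2294, 0.0591]
tcp_rot: [[-0.869, -0.495, -0.0], [-0.495, 0.869, 0.001], [-0.0, 0.001, -1.0]]
contact_force: [-1.6, 3.7, -2.8]
width: 0.0001
grip_force: 1.8
```

Emit:
jog_arm --pt "2 -3.5 0" --pt "2 -3.5 0" --pt "0 0 0" --pt "0 0 0" --pt "0 0 0" --pt "0 0 0" --pt "0 0 0" --pt "0 0 0" --pt "0 0 0" --pt "0 0 0" --yaw '[0,0,0,0,0,0,0,0,0,0]' --fingers '[-1,-1,-1,-1,-1,-1,-1,-1,-1,-1]'

```text
time: 5.25
position: [0.4594, -0.2354, 0.0594]
tcp_rot: [[-0.869, -0.496, 0.001], [-0.496, 0.869, 0.001], [-0.002, 0.001, -1.0]]
contact_force: [-0.3, 5.0, -2.4]
width: 0.0005
grip_force: 2.3
```

Run:
```python
from h import *
o=robot.observe();print(o["position"],o["contact_force"])
b=robot.camera("wrist")[:,:,::-1];s=robot.camera("side")[:,:,::-1]
u=cv2.resize(s[225:345,270:430],(400,300),interpolation=cv2.INTER_CUBIC)
cv2.imwrite("pics/c2.png",np.hstack([u,cv2.resize(b,(400,300),interpolation=cv2.INTER_AREA)]))
```

```text
[ 0.45940967 -0.23543198  0.05939815] [-0.27277081  5.02678072 -2.41570393]
```

View pics/c2.png

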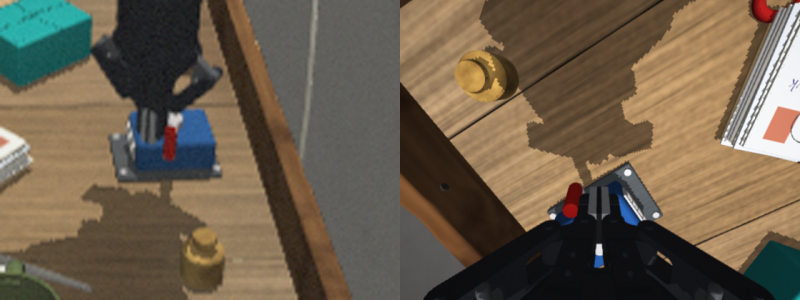

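The peg has been carried round to near the stop. I push a little further and watch the force for the stop.

Emit:
jog_arm --pt "1 -1.7 0" --pt "1 -1.7 0" --pt "0 0 0" --pt "0 0 0" --pt "0 0 0" --pt "0 0 0" --pt "0 0 0" --pt "0 0 0" --pt "0 0 0" --pt "0 0 0" --yaw '[0,0,0,0,0,0,0,0,0,0]' --fingers '[-1,-1,-1,-1,-1,-1,-1,-1,-1,-1]'

```text
time: 6.35
position: [0.4616, -0.2386, 0.0595]
tcp_rot: [[-0.868, -0.496, 0.001], [-0.496, 0.868, 0.002], [-0.002, 0.001, -1.0]]
contact_force: [-0.1, 6.1, -1.8]
width: -0.0002
grip_force: 2.7
```

Run:
```python
from h import *
s=robot.camera("side");h=cv2.cvtColor(s,cv2.COLOR_RGB2HSV).astype(int)
m=((h[...,0]<8)|(h[...,0]>172))&(h[...,1]>170)&(h[...,2]>60);m[:260]=0;m[310:]=0;m[:,:310]=0;m[:,370:]=0
y,x=np.nonzero(m);print(x.min(),x.max(),y.min(),y.max(),len(x))
t=y<y.min()+3;c=(x[t].mean(),y.min()+1);p=w(c,.079,"side");b=(x[y>y.max()-3].mean(),y.max()-1)
for P in(p,w(b,.05,"side")):
    d=P-np.array([.507,-.2058,P[2]]);print(P,np.hypot(*d[:2]),"q",np.arctan2(-d[1],-d[0])-.016)
```

```text
337 341 276 288 55
[ 0.46925036 -0.25749502  0.079     ] 0.06401101920927964 q 0.9240636035226081
[ 0.46932349 -0.25767376  0.05      ] 0.06411245115492699 q 0.9266289168190247
```

Emit:
jog_arm --pt "1 -1.7 0" --pt "1 -1.7 0" --pt "0 0 0" --pt "0 0 0" --pt "0 0 0" --pt "1 -1.7 0" --pt "0 0 0" --pt "0 0 0" --pt "0 0 0" --pt "0 0 0" --yaw '[0,0,0,0,0,0,0,0,0,0]' --fingers '[-1,-1,-1,-1,-1,-1,-1,-1,-1,-1]'

```text
time: 7.4
position: [0.4643, -0.2424, 0.0594]
tcp_rot: [[-0.868, -0.496, 0.001], [-0.496, 0.868, 0.004], [-0.003, 0.003, -1.0]]
contact_force: [-0.6, 10.3, 0.8]
width: -0.0002
grip_force: 4.5
```

Run:
```python
from h import *
o=robot.observe();print(o["position"],o["contact_force"])
s=robot.camera("side");h=cv2.cvtColor(s,cv2.COLOR_RGB2HSV).astype(int)
m=((h[...,0]<8)|(h[...,0]>172))&(h[...,1]>170)&(h[...,2]>60);m[:260]=0;m[310:]=0;m[:,:310]=0;m[:,370:]=0
y,x=np.nonzero(m);print(x.min(),x.max(),y.min(),y.max(),len(x))
t=y<y.min()+3;c=(x[t].mean(),y.min()+1);p=w(c,.079,"side");b=(x[y>y.max()-3].mean(),y.max()-1)
for P in(p,w(b,.05,"side")):
    d=P-np.array([.507,-.2058,P[2]]);print(P,np.hypot(*d[:2]),"q",np.arctan2(-d[1],-d[0])-.016)
```

```text
[ 0.46428413 -0.24241961  0.05937579] [-0.56452825 10.34515147  0.81940624]
339 343 276 288 51
[ 0.47329139 -0.25991147  0.079     ] 0.06375203067678539 q 0.997674311543365
[ 0.47358726 -0.26022058  0.05      ] 0.06385930114523158 q 1.0041662141199845
```

The lever angle is about 1.0 and the force jumped to 10 N, so it is at the stop. I retreat and go to the parcel.

Emit:
jog_arm --pt "-5 8.7 0" --pt "-5 8.7 0" --pt "-5 8.7 0" --pt "-5 8.7 0" --pt "-5 8.7 0" --pt "-5 8.7 0" --pt "-5 8.7 0" --pt "-5 8.7 0" --pt "-5 8.7 0" --pt "-5 8.7 0" --yaw '[0,0,0,0,0,0,0,0,0,0]' --fingers '[-1,-1,-1,-1,-1,-1,-1,-1,-1,-1]'

```text
time: 8.45
position: [0.4136, -0.1571, 0.0593]
tcp_rot: [[-0.869, -0.495, 0.0], [-0.495, 0.869, -0.0], [0.0, -0.0, -1.0]]
contact_force: [-0.7, -0.3, -0.1]
width: -0.0001
grip_force: 0.0
```

Emit:
jog_arm --pt "0 0 30" --pt "0 0 35" --pt "0 20 35" --pt "0 45 20" --pt "0 45 0" --pt "0 45 0" --pt "0 45 0" --pt "0 45 0" --pt "0 45 0" --pt "0 40 0" --yaw '[0,0,-3,-3,-3,-3,-3,-3,-3,-2.8]' --fingers '[-1,-1,0.5,0.5,0.5,0.5,0.5,0.5,0.5,0.5]'

```text
time: 9.45
position: [0.4133, 0.1746, 0.1795]
tcp_rot: [[-0.995, -0.101, 0.001], [-0.101, 0.995, 0.0], [-0.001, 0.0, -1.0]]
contact_force: [0.5, -0.3, 1.0]
width: 0.0644
grip_force: 0.0
```

Emit:
jog_arm --pt "0 25 0" --pt "0 15 0" --pt "0 0 0" --pt "0 0 0" --pt "0 0 0" --pt "0 0 0" --pt "0 0 0" --pt "0 0 0" --pt "0 0 0" --pt "0 0 0" --yaw '[0,0,0,0,0,0,0,0,0,0]' --fingers '[0.5,0.5,0.5,0.5,0.5,0.5,0.5,0.5,0.5,0.5]'

```text
time: 10.45
position: [0.414, 0.2122, 0.1793]
tcp_rot: [[-0.995, -0.102, 0.0], [-0.102, 0.995, 0.0], [-0.0, 0.0, -1.0]]
contact_force: [-0.4, 0.2, -0.1]
width: 0.0639
grip_force: 0.0
```

Emit:
jog_arm --pt "-12 10 0" --pt "0 0 -25" --pt "0 0 -25" --pt "0 0 -25" --pt "0 0 -25" --pt "0 0 -25" --pt "0 0 -18" --pt "0 0 -11" --pt "0 0 0" --pt "0 0 0" --yaw '[0,0,0,0,0,0,0,0,0,0]' --fingers '[0.5,0.5,0.5,0.5,0.5,0.5,0.5,0.5,0.5,0.5]'

```text
time: 11.45
position: [0.4022, 0.2225, 0.0257]
tcp_rot: [[-0.995, -0.102, 0.0], [-0.102, 0.995, 0.0], [-0.0, 0.0, -1.0]]
contact_force: [-1.0, -0.7, -0.5]
width: 0.0639
grip_force: 0.0
```

Run:
```python
from h import *
o=robot.observe();print(o["position"],o["contact_force"])
a=robot.camera("top")[:,:,::-1];b=robot.camera("wrist")[:,:,::-1];s=robot.camera("side")[:,:,::-1]
t=cv2.resize(a[140:240,310:410],(300,300),interpolation=cv2.INTER_CUBIC)
u=cv2.resize(s[165:265,190:330],(420,300),interpolation=cv2.INTER_CUBIC)
t2=cv2.resize(a[140:240,180:290],(330,300),interpolation=cv2.INTER_CUBIC)
r=np.zeros((600,750,3),np.uint8);r[:300,:300]=t;r[:300,310:730]=u;r[300:,:330]=t2;r[300:,340:740]=cv2.resize(b,(400,300),interpolation=cv2.INTER_AREA)
cv2.imwrite("pics/c3.png",r)
```

```text
[0.40221536 0.22248942 0.02572764] [-0.99617467 -0.66477586 -0.49502649]
```

View pics/c3.png

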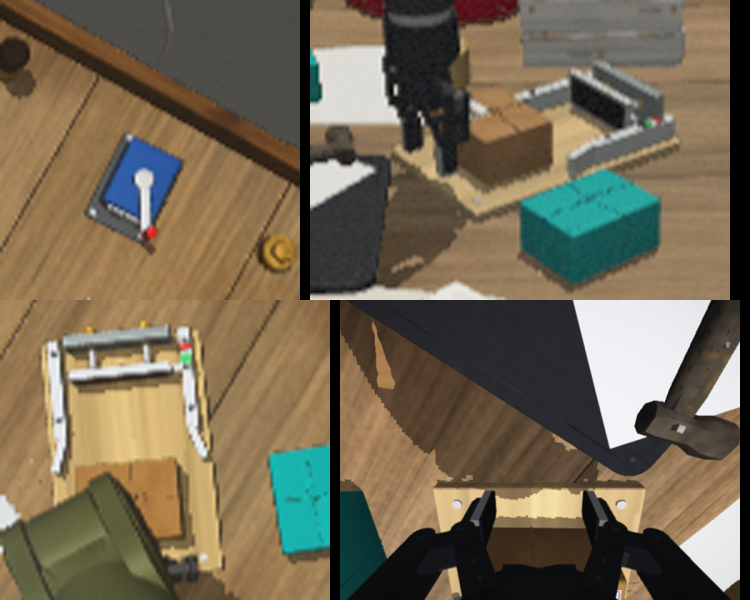

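The lever is back home and the fingers stand square behind the parcel. I start pushing along the jig's x.

Emit:
jog_arm --pt "6 0.6 0" --pt "6 0.6 0" --pt "6 0.6 0" --pt "6 0.6 0" --pt "5 0.5 0" --pt "5 0.5 0" --pt "6 0.6 0" --pt "6 0.6 0" --pt "6 0.6 0" --pt "6 0.6 0" --yaw '[0,0,0,0,0,0,0,0,0,0]' --fingers '[0.5,0.5,0.5,0.5,0.5,0.5,0.5,0.5,0.5,0.5]'

```text
time: 12.6
position: [0.4605, 0.2281, 0.0252]
tcp_rot: [[-0.995, -0.102, 0.0], [-0.102, 0.995, -0.0], [-0.0, -0.0, -1.0]]
contact_force: [-1.0, -0.8, -0.5]
width: 0.0642
grip_force: 0.7
```

Emit:
jog_arm --pt "5 0.5 0" --pt "5 0.5 0" --pt "5 0.5 0" --pt "5 0.5 0" --pt "5 0.5 0" --pt "5 0.5 0" --pt "5 0.5 0" --pt "5 0.5 0" --pt "3 0.3 0" --pt "0 0 0" --yaw '[0,0,0,0,0,0,0,0,0,0]' --fingers '[0.5,0.5,0.5,0.5,0.5,0.5,0.5,0.5,0.5,0.5]'

```text
time: 13.6
position: [0.5038, 0.2326, 0.0255]
tcp_rot: [[-0.995, -0.102, 0.001], [-0.102, 0.995, 0.0], [-0.001, 0.0, -1.0]]
contact_force: [-0.1, -0.5, -0.3]
width: 0.0642
grip_force: 0.0
```

Run:
```python
from h import *
o=robot.observe();print(o["position"],o["contact_force"])
a=robot.camera("top")[:,:,::-1];s=robot.camera("side")[:,:,::-1]
u=cv2.resize(s[165:245,210:320],(440,320),interpolation=cv2.INTER_CUBIC)
t2=cv2.resize(a[142:238,188:260],(288,384),interpolation=cv2.INTER_CUBIC)
r=np.zeros((384,740,3),np.uint8);r[:320,:440]=u;r[:,450:738]=t2
cv2.imwrite("pics/c4.png",r)
```

```text
[0.50382227 0.23259441 0.02547518] [-0.05460435 -0.46464242 -0.34131881]
```

View pics/c4.png

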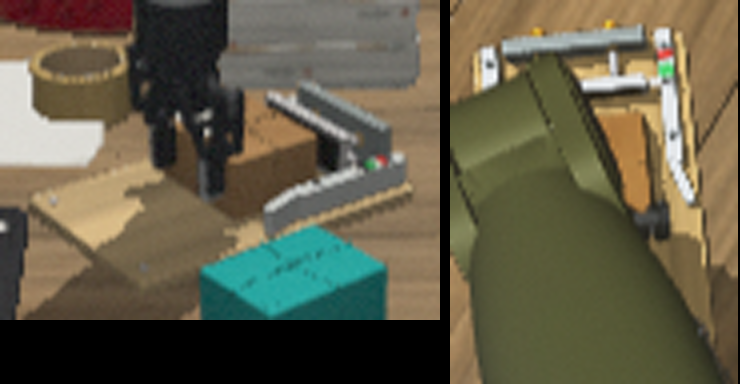

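The parcel has entered the guides, straight, with the pointer still at rest. I continue slowly.

Emit:
jog_arm --pt "3 0.3 0" --pt "3 0.3 0" --pt "3 0.3 0" --pt "3 0.3 0" --pt "3 0.3 0" --pt "3 0.3 0" --pt "2 0.2 0" --pt "0 0 0" --pt "0 0 0" --pt "0 0 0" --yaw '[0,0,0,0,0,0,0,0,0,0]' --fingers '[0.5,0.5,0.5,0.5,0.5,0.5,0.5,0.5,0.5,0.5]'

```text
time: 14.7
position: [0.5237, 0.2345, 0.0254]
tcp_rot: [[-0.995, -0.102, 0.001], [-0.102, 0.995, 0.0], [-0.001, -0.0, -1.0]]
contact_force: [-0.8, -0.7, 0.3]
width: 0.0645
grip_force: 0.0
```

Emit:
jog_arm --pt "1.5 0.15 0" --pt "1.5 0.15 0" --pt "1.5 0.15 0" --pt "1.5 0.15 0" --pt "0 0 0" --pt "0 0 0" --pt "0 0 0" --pt "0 0 0" --pt "0 0 0" --pt "0 0 0" --yaw '[0,0,0,0,0,0,0,0,0,0]' --fingers '[0.5,0.5,0.5,0.5,0.5,0.5,0.5,0.5,0.5,0.5]'

```text
time: 15.7
position: [0.5265, 0.2347, 0.025]
tcp_rot: [[-0.995, -0.102, -0.004], [-0.102, 0.995, -0.0], [0.004, 0.0, -1.0]]
contact_force: [-10.1, 0.6, 7.4]
width: 0.0643
grip_force: 4.8
```

```bash
cat > look.py <<'E'
from h import *
import sys
o=robot.observe();print(o["position"],o["contact_force"])
a=robot.camera("top")[:,:,::-1];s=robot.camera("side")[:,:,::-1]
u=cv2.resize(s[172:237,230:320],(540,390),interpolation=cv2.INTER_CUBIC)
t2=cv2.resize(a[142:202,210:252],(252,360),interpolation=cv2.INTER_CUBIC)
r=np.zeros((390,800,3),np.uint8);r[:390,:540]=u;r[:360,545:797]=t2
cv2.imwrite(sys.argv[1],r)
E
python3 look.py pics/c5.png
```

```text
[0.52654685 0.23472605 0.02504235] [-10.07850027   0.61403867   7.43497483]
```

View pics/c5.png

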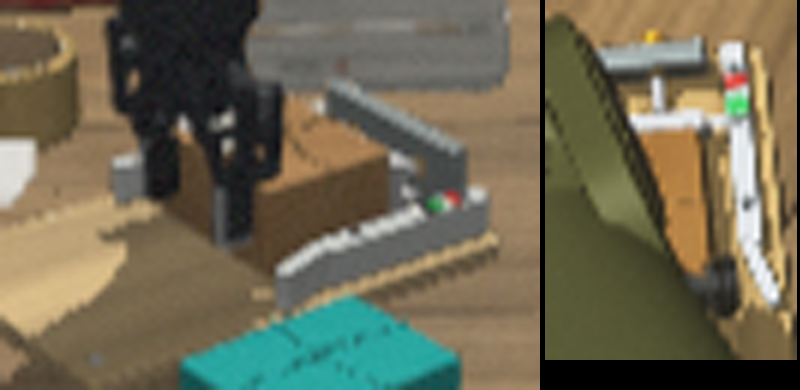

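The parcel is square against the plate and the pointer is just below green. I press in further by small steps.

Emit:
jog_arm --pt "1 0.1 0" --pt "1 0.1 0" --pt "1 0.1 0" --pt "1 0.1 0" --pt "0 0 0" --pt "0 0 0" --pt "0 0 0" --pt "0 0 0" --pt "0 0 0" --pt "0 0 0" --yaw '[0,0,0,0,0,0,0,0,0,0]' --fingers '[0.5,0.5,0.5,0.5,0.5,0.5,0.5,0.5,0.5,0.5]'

```text
time: 16.8
position: [0.529, 0.235, 0.025]
tcp_rot: [[-0.995, -0.103, -0.007], [-0.103, 0.995, -0.0], [0.007, 0.0, -1.0]]
contact_force: [-14.7, -1.1, 11.5]
width: 0.0637
grip_force: 7.3
```

Emit:
jog_arm --pt "1 0.1 0" --pt "1 0.1 0" --pt "1 0.1 0" --pt "0 0 0" --pt "0 0 0" --pt "0 0 0" --pt "0 0 0" --pt "0 0 0" --pt "0 0 0" --pt "0 0 0" --yaw '[0,0,0,0,0,0,0,0,0,0]' --fingers '[0.5,0.5,0.5,0.5,0.5,0.5,0.5,0.5,0.5,0.5]'

```text
time: 17.8
position: [0.531, 0.2352, 0.0249]
tcp_rot: [[-0.995, -0.103, -0.008], [-0.103, 0.995, -0.001], [0.008, 0.0, -1.0]]
contact_force: [-17.1, -1.3, 13.0]
width: 0.0639
grip_force: 8.7
```

```bash
python3 look.py pics/c6.png
```

```text
[0.53099497 0.23515755 0.02489693] [-17.126883    -1.34287868  12.95156079]
```

View pics/c6.png

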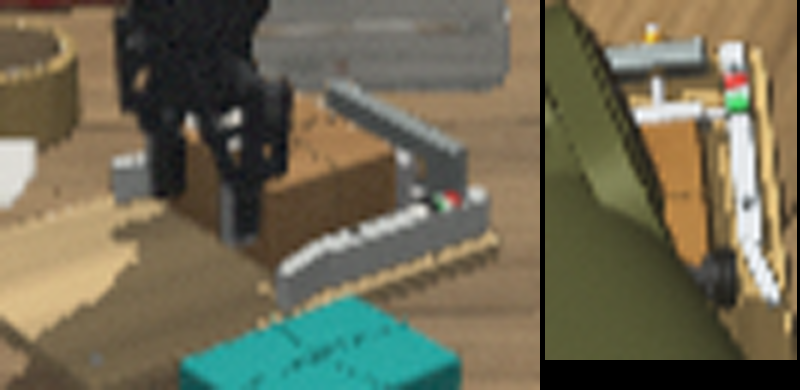

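The pointer is at the lower edge of green. The fingers are bearing down 13 N, so I ease them up slightly while pressing on.

Emit:
jog_arm --pt "0 0 0.5" --pt "0 0 0.5" --pt "0 0 0.5" --pt "0 0 0" --pt "0 0 0" --pt "0 0 0" --pt "0 0 0" --pt "0 0 0" --pt "0 0 0" --pt "0 0 0" --yaw '[0,0,0,0,0,0,0,0,0,0]' --fingers '[0.5,0.5,0.5,0.5,0.5,0.5,0.5,0.5,0.5,0.5]'

```text
time: 18.9
position: [0.5318, 0.2352, 0.0251]
tcp_rot: [[-0.995, -0.102, -0.007], [-0.102, 0.995, -0.001], [0.007, 0.0, -1.0]]
contact_force: [-10.2, 0.7, 0.2]
width: 0.0642
grip_force: 5.1
```

Emit:
jog_arm --pt "1 0.1 0.1" --pt "1 0.1 0.1" --pt "1 0.1 0.1" --pt "1 0.1 0.1" --pt "1 0.1 0.1" --pt "0 0 0" --pt "0 0 0" --pt "0 0 0" --pt "0 0 0" --pt "0 0 0" --yaw '[0,0,0,0,0,0,0,0,0,0]' --fingers '[0.5,0.5,0.5,0.5,0.5,0.5,0.5,0.5,0.5,0.5]'

```text
time: 19.9
position: [0.5354, 0.2355, 0.0251]
tcp_rot: [[-0.995, -0.103, -0.01], [-0.103, 0.995, -0.001], [0.01, 0.0, -1.0]]
contact_force: [-12.7, 0.1, 0.6]
width: 0.0642
grip_force: 6.5
```

```bash
python3 look.py pics/c7.png
```

```text
[0.535373   0.23554644 0.02511267] [-12.69914083   0.09164306   0.61244976]
```

View pics/c7.png

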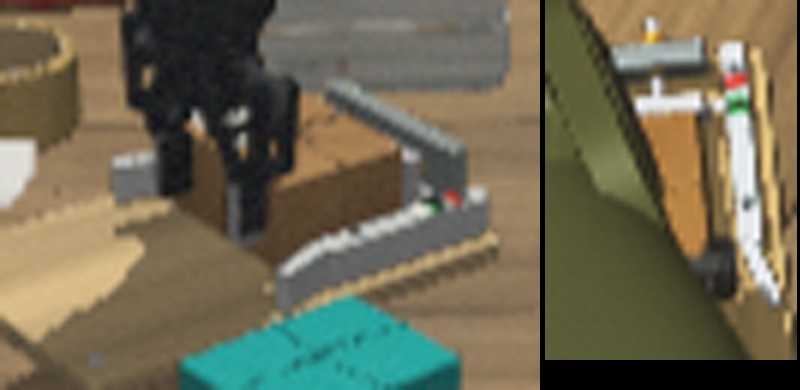

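The pointer line is mid-green (around (738,102) in the crop), the force is 12.7 N (about 9 mm of travel), and the parcel looks square. I hold.

Emit:
jog_arm --pt "0 0 0" --pt "0 0 0" --pt "0 0 0" --pt "0 0 0" --pt "0 0 0" --pt "0 0 0" --pt "0 0 0" --pt "0 0 0" --pt "0 0 0" --pt "0 0 0" --yaw '[0,0,0,0,0,0,0,0,0,0]' --fingers '[0.5,0.5,0.5,0.5,0.5,0.5,0.5,0.5,0.5,0.5]'

```text
time: 21.0
position: [0.5354, 0.2356, 0.0251]
tcp_rot: [[-0.995, -0.103, -0.01], [-0.103, 0.995, -0.001], [0.01, 0.0, -1.0]]
contact_force: [-13.3, 1.4, 0.2]
width: 0.0639
grip_force: 6.5
```

Emit:
jog_arm --pt "0 0 0" --pt "0 0 0" --pt "0 0 0" --pt "0 0 0" --pt "0 0 0" --pt "0 0 0" --pt "0 0 0" --pt "0 0 0" --pt "0 0 0" --pt "0 0 0" --yaw '[0,0,0,0,0,0,0,0,0,0]' --fingers '[0.5,0.5,0.5,0.5,0.5,0.5,0.5,0.5,0.5,0.5]'

```text
time: 22.0
position: [0.5354, 0.2356, 0.0251]
tcp_rot: [[-0.995, -0.103, -0.01], [-0.103, 0.995, -0.001], [0.01, 0.0, -1.0]]
contact_force: [-13.9, 0.6, -0.1]
width: 0.0643
grip_force: 6.5
```

Run:
```python
from station import robot
o=robot.observe();print(o["position"],o["contact_force"]);print(robot.close_job())
```

```text
[0.53540413 0.23558485 0.02514034] [-13.87551802   0.55080776  -0.11788567]
the job is handed in; nothing more can be done
None
```

I swung the counter lever to its stop and saw it back home, then pressed the parcel against the plate with the pointer mid-green and handed the job in at about 22 s, still pressing at about 13 N; no verdict was returned.

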